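Load, cull and date-stamp a batch of pressed bars

TASK

Push the lever on the coder's side to raise its head fully, then lay every whole bar flat in a lane of its own on the coder's bed, lengthwise with its far end close to the back stop, while the faulty bars (broken short or with a corner missing) go into the steel reject tray. Once all the whole bars are in, bring the head right down onto them with the lever to stamp them, then raise it fully again and leave the stamped bars lying in their lanes. Do not disturb the bottle, the tape roll or the scraper.

Things in the scene. Friction and masses are not known exactly. Their poses are not given: they have to be found in the camera images.
- coder: the fixed date coder: steel bed 190 (x) x 300 (y) mm, top 12 mm above the table; origin on the table under the bed's centre; x points away from the robot, y left. Four lanes along x, 70 mm apart, between ridges 6 mm wide and high (64 mm free). Side posts 95 mm high at x = 100 to 150, y = +-142 mm; housing 60 mm high behind, x = 140 to 210 mm
- lane1 (a point): lane 1 of the coder (from the robot's right to left): point on the bed top, mid-width of the lane, where the centre of a well-placed bar's underside comes (2 mm short of the stop); axes as the coder's
- lane2 (a point): lane 2 of the coder (from the robot's right to left): point on the bed top, mid-width of the lane, where the centre of a well-placed bar's underside comes (2 mm short of the stop); axes as the coder's
- lane3 (a point): lane 3 of the coder (from the robot's right to left): point on the bed top, mid-width of the lane, where the centre of a well-placed bar's underside comes (2 mm short of the stop); axes as the coder's
- lane4 (a point): lane 4 of the coder (from the robot's right to left): point on the bed top, mid-width of the lane, where the centre of a well-placed bar's underside comes (2 mm short of the stop); axes as the coder's
- stop (a point): middle of the back stop's front face at bed height (coder x = +45 mm); the stop is 16 mm high, along the coder's y across all lanes, at their far end; a 110 mm bar touching it has its centre at coder x = -10 mm
- lever (a joint): the coder's head with its lever, one rigid piece on a pivot (rad). 0 = head down, its four pads (one per lane, 75 to 100 mm in front of the pivot) touching 30 mm bars in the lanes; empty, it can go to -0.05. 1.20 = fully raised, on its stop, clear of the lanes. Stays where it is left; needs about 0.5 N m
- lever_knob (a point): centre of the lever's black ball knob (22 mm), on a 10 mm steel rod rising from the right end of the head's shaft, outside the right post; 95 mm from pivot to knob. Head down: it leans 0.6 rad from vertical towards the robot; fully raised: 0.6 rad away. Pushing it away from the robot raises the head, pushing it towards the robot lowers it
- lever_pivot (a point): the point on the pivot line at the foot of the lever rod (coder x = +120, y = -178, z = 80 mm); axes as the coder's
- belt: the green outfeed belt the batch lies on, 360 (x) x 340 (y) mm, its top 12 mm above the table; fixed; origin under its centre
- tray: the reject tray, an open steel tray 200 (x) x 140 (y) x 45 mm high, walls 4 mm; fixed; origin under its centre
- tray_in (a point): centre of the reject tray's inner floor, 4 mm above the table; axes as the tray's
- bar1: a whole pressed bean-curd bar, cream, a plain firm block 110 long x 34 wide x 30 mm high, 0.13 kg; origin at the centre of its underside, x along its length, z up. Up to four whole bars (three or four are present)
- bar2: a whole pressed bean-curd bar, cream, a plain firm block 110 long x 34 wide x 30 mm high, 0.13 kg; origin at the centre of its underside, x along its length, z up. Up to four whole bars (three or four are present)
- bar3: a whole pressed bean-curd bar, cream, a plain firm block 110 long x 34 wide x 30 mm high, 0.13 kg; origin at the centre of its underside, x along its length, z up. Up to four whole bars (three or four are present)
- bar4: a whole pressed bean-curd bar, cream, a plain firm block 110 long x 34 wide x 30 mm high, 0.13 kg; origin at the centre of its underside, x along its length, z up. Up to four whole bars (three or four are present)
- bar_short: a faulty bar, broken short: cream block 72 x 34 x 30 mm, 0.085 kg; origin at the centre of its underside, x along its length (may be absent)
- bar_chipped: a faulty bar with a corner broken away: cream, 110 mm long, 30 mm high; 34 mm wide from x = -55 to +10 mm, and beyond that, to x = +55 mm, only the half at y = -17 to 0 mm is left; 0.10 kg; origin under the middle of the full 110 x 34 mm outline, x along its length (may be absent)
- sanitiser: bystander: white bottle of sanitiser, 64 mm across, 170 mm tall, standing; origin under its centre. Leave it alone
- tape: bystander: roll of clear tape lying flat, 110 mm across, 48 mm high; origin under its centre. Leave it alone
- scraper: bystander: scraper with a handle lying on the table; origin under its middle. Leave it alone
Not all that is in view belongs to the job. Leave any brown look-alike of the bar4 alone.

How it is judged:
By the outcome, as a careful person would: the job done as asked, in the order asked, and still so for the second after the job is handed in, with the robot touching nothing.
Of bar1, bar2, bar3, bar4 only 3 to 4 are there at a start; the rules pass over those that are not, and their reading is None.
Of bar_short, bar_chipped only 1 to 2 are there at a start; the rules pass over those that are not, and their reading is None.
At some moment in a run one of bar1, bar2, bar3, bar4, bar_short, bar_chipped may be knocked a few centimetres aside while the robot is not near it.
It also fails if it takes over 210 s, if anything falls off the work surface, if the arm or the gripper's body presses on something with over 40 N, if the wrist force passes 120 N, or if a joint passes its speed limit or range.

ROBOT

A 7-joint arm with a two-finger parallel gripper is mounted at the origin on the work surface. World frame = base frame: x ahead of the robot, y to its left, z up, the work surface at z = 0. Lengths are in m, angles in rad, forces in N, time in s.
With the tool pointing down it reaches from about 0.4 to 0.85 m from the base axis. Payload 4.5 kg.
Tool frame: the origin (TCP) lies midway between the tips of the shut fingers; the grasp point (between the pads) lies 19 mm behind it; z points along the fingers, y is the line along which they close (so a half turn about z gives the same grasp; the last joint's range is limited). The gripper opens to 88 mm and grips with 3 to 60 N. Pads are 18 mm wide; open, the fingers measure 123 mm over their backs; the gripper's body (75 mm by 187 mm) begins 45 mm behind the grasp point.
Start: joints at [1.175, 0.689, -0.195, 1.565, 0.157, 0.902, -0.215], TCP at [0.26, -0.568, 0.239] pointing down, gripper open.
Joint ranges: [-3.01, 3.01], [-0.46, 2.08], [-1.47, 1.51], [0.13, 2.56], [-1, 4.14], [0.04, 2.09], [-2.66, 2.66]. Speed limits (rad/s): [2.57, 2.57, 3.14, 3.14, 3.14, 3.14, 3.14].

INTERFACE

Orientations are given as a unit quaternion [x, y, z, w].
In Python, from station import get_obs, snapshot, job_done, recognise, masks_of gives the robot as it stands.
- The arm moves only by the tool jog_arm, never from a script. Its argument "commands" is a list that holds one entry, the list of rows, each a list of 7 numbers: the shift along the tool's x, y, z in m, then the turn, a rotation vector about the tool's x, y, z in units of 5 degrees (1.0 is 5 degrees), then the finger opening in m, from 0 to 0.0881. A call has 1 to 12 rows; each row is the pose to reach, as a shift and turn from the pose commanded when the call began, along the tool's axes at that moment; what a row does not reach only later rows make up. A row lasts 1/8 s, in which the tool goes at most 62.5 mm and 10.7 degrees, less where a joint would pass 70% of its speed; a pose out of reach is approached as far as the arm can. A call with a gripper value outside its range is refused whole. The fingers move at their own pace and stop on an object; the grip force is fixed at half the most. Time passes only in rows, so rows that repeat a pose let the fingers close. It gives the time, the measured TCP pose, the force, the opening and the grip force at its end, in the units of the state.
- get_obs(): the state, without advancing time (a new reading comes with each control period).
- snapshot(name): name is "scene" or "top"; returns a dict with "pixels" (384x512x3 uint8, red, green, blue), "z_map" (384x512 float32, m along the optical axis (not along the pixel's ray), 0 where there is no reading), "K" (3x3 intrinsics, pixels), "camera_from_world" (4x4, takes a point from world to camera coordinates). Camera axes: x right, y up, looking along -z (the intrinsics and any distortion apply to the point x, -y, -z); pixel columns grow to the right and rows downward; lengths in m; the calibration is good to about 2 mm. A picture is of the moment at which its call begins.
- job_done(): hands the job in; it is judged then, once.
Trained networks look in the newest picture that a camera, given by its name, has taken for a name from the list of things; names that differ only in an ending like _2 or _b are one class to them, and where a whole thing is asked for, a point or a joint stands for the part that bears it (a point fixed in the world has none). Each returns a list of dicts, best first, with "conf" (0 to 1); they miss things now and then, are a little off and sometimes report something else, mostly with a low value. They report only what shows in the picture. A call takes as long as a camera call. They do not tell look-alikes from the thing itself.
- recognise(thing, camera): "pixel" ([row, column] in pixels, amid what is visible of it).
- masks_of(thing, camera): "region" (384x512 bool, what is visible of it) and "pixel" ([row, column] in pixels, amid what is visible of it).
The state is a dict: "t": time; "joint_pos": joint angles; "qd": joint speeds; "joint_efforts": joint torques, N m; "ee_pos": TCP position; "eef_rot": TCP orientation; "force": force on the tool from outside, world axes, zero at the start; "torque": the same for the moment, N m; "opening": finger opening in m; "grip_force": force on a finger pad.
Only numpy, scipy, OpenCV 4.12 (cv2) and the standard library are available. Lean on these libraries where they do the work, as an engineer would, in place of code of your own. Each camera call takes 0.05 s, during which the arm holds its last target. There are 200 camera calls.

## Working session

There is one attempt and no reset: what is moved stays moved. The work goes in short steps, Python scripts to look and compute and a tool call to move; the robot and the scene stay as the last step left them, time stands still between calls to the robot, and variables do not carry over. Pictures are saved under pics/ and viewed, at most 14 in all, crops included, and the job is handed in when it is done.

Besides the shell and the picture viewer there is one more tool, called by a JSON object that holds its "fn" and its "kwargs", one argument or row to a line. jog_arm: Moves the arm, as the interface text tells. Its arguments: {"type":"object","properties":{"commands":{"type":"array"}},"required":["commands"]}

```bash
ls; mkdir -p pics; cat > h.py <<'E'
import numpy as np, cv2
from station import get_obs, snapshot, job_done, recognise, masks_of
def cloud(s):
    K=s['K'];z=s['z_map'];v,u=np.mgrid[:384,:512]
    p=np.stack([(u-K[0,2])/K[0,0]*z,-(v-K[1,2])/K[1,1]*z,-z,np.ones_like(z)],-1)
    w=p@np.linalg.inv(s['camera_from_world']).T
    w=w[...,:3];w[z<=0]=np.nan
    return w
def save(s,n,sc=1.5):
    cv2.imwrite('pics/'+n,cv2.resize(s['pixels'][...,::-1],None,fx=sc,fy=sc,interpolation=cv2.INTER_CUBIC))
E
python3 - <<'E'
from h import *
for c in('scene','top'):
    s=snapshot(c);save(s,c+'0.png');np.savez('/tmp/'+c,**s)
    print(c,s['K'].tolist(),np.round(s['camera_from_world'],3).tolist())
    w=cloud(s);print(np.nanmin(w,(0,1)),np.nanmax(w,(0,1)))
    for t in ['bar1','bar_short','bar_chipped','lever_knob','tray','coder','belt','sanitiser','tape','scraper']:
        for r in masks_of(t,c):
            m=r['region'];print(t,round(r['conf'],2),np.round(r['pixel']),m.sum(),np.round(np.nanmedian(w[m],0),3))
print(get_obs())
E
```

```text
pics
scene [[370.6811390179007, 0.0, 252.20547135488675], [0.0, 370.6811390179007, 197.74526074391133], [0.0, 0.0, 1.0]] [[0.084, 0.996, 0.009, -0.055], [-0.554, 0.039, 0.831, 0.23], [0.828, -0.075, 0.555, -1.736], [0.0, 0.0, 0.0, 1.0]]
[-1.34933266 -1.69567209 -0.76276816] [1.14094601 1.86195278 0.64182396]
bar1 0.66 [217. 176.] 212 [ 0.595 -0.252  0.042]
bar1 0.63 [220. 232.] 303 [ 0.62  -0.061  0.042]
bar1 0.62 [227. 202.] 268 [ 0.624 -0.16   0.042]
bar1 0.57 [272. 299.] 519 [0.836 0.112 0.03 ]
bar1 0.56 [199. 170.] 267 [ 0.469 -0.264  0.041]
bar_short 0.64 [199. 198.] 164 [ 0.469 -0.175  0.041]
bar_short 0.3 [204. 119.] 1877 [ 0.447 -0.457  0.014]
bar_chipped 0.56 [206. 119.] 1963 [ 0.448 -0.458  0.013]
bar_chipped 0.19 [189. 314.] 1548 [0.512 0.209 0.093]
lever_knob 0.77 [189. 310.] 1583 [0.512 0.211 0.093]
lever_knob 0.69 [206. 319.] 5289 [0.587 0.218 0.06 ]
lever_knob 0.16 [207. 118.] 1970 [ 0.449 -0.456  0.013]
tray 0.59 [205. 116.] 1947 [ 0.448 -0.457  0.014]
coder 0.79 [210. 316.] 5362 [0.588 0.217 0.06 ]
belt 0.76 [218. 206.] 4539 [ 0.545 -0.144  0.013]
sanitiser 0.68 [209
[... 1886 characters left out ...]
0.041]
{'t': 1.1, 'joint_pos': array([ 1.1747895 ,  0.68908055, -0.19459811,  1.5653289 ,  0.15730117,
        0.90249534, -0.21507876]), 'qd': array([0.00174436, 0.0008414 , 0.00014975, 0.00099305, 0.00029062,
       0.00089733, 0.00067025]), 'joint_efforts': array([-9.77223608e-04, -5.27497673e+01, -1.26737718e+00, -1.53746223e+01,
       -5.20207558e-02, -7.14157577e-04,  2.46534526e-06]), 'ee_pos': array([ 0.26046048, -0.56815398,  0.23874709]), 'eef_rot': array([9.76992045e-01, 2.13275744e-01, 1.07686683e-05, 3.41353686e-05]), 'force': array([ 0.82033824, -0.15209317, -0.14690357]), 'torque': array([0.00287799, 0.03432854, 0.03947283]), 'grip_force': 0.0, 'opening': 0.08817421169209579}
```

View pics/scene0.png

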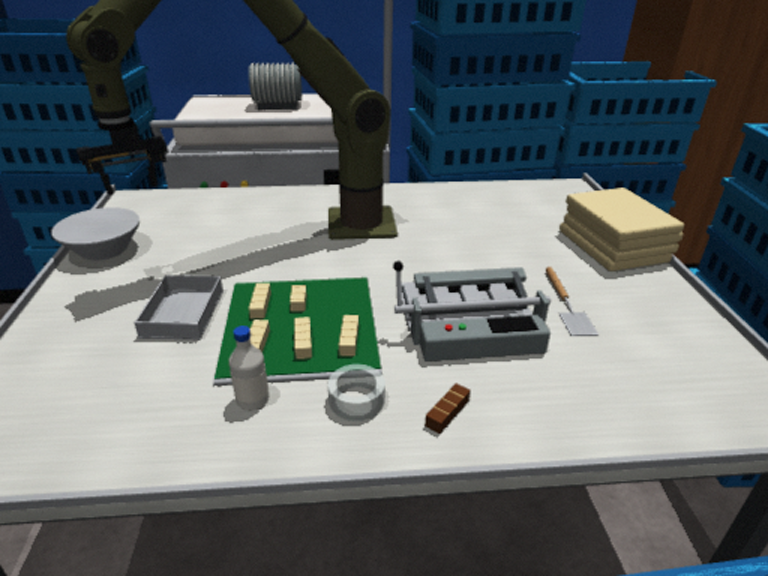

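View pics/top0.png

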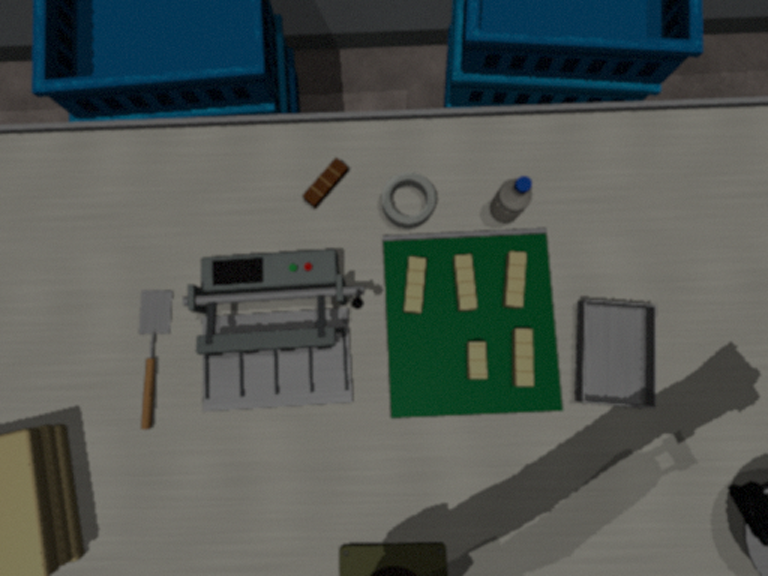

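```bash
cat >> h.py <<'E'
def blobs(s,box=(0.36,0.74,-0.36,0.03),z=(0.03,0.06)):
    """oriented rectangles of bar tops inside an x-y box"""
    w=cloud(s);m=(w[...,2]>z[0])&(w[...,2]<z[1])&(w[...,0]>box[0])&(w[...,0]<box[1])&(w[...,1]>box[2])&(w[...,1]<box[3])
    n,l,_,_=cv2.connectedComponentsWithStats(m.astype(np.uint8),connectivity=4)
    out=[]
    for i in range(1,n):
        p=w[l==i]
        if len(p)<60: continue
        c,(a,b),t=cv2.minAreaRect((p[:,:2]*1000).astype(np.float32))
        if a<b:a,b,t=b,a,t+90
        t=(t+90)%180-90
        rgb=s['pixels'][l==i].mean(0)
        out.append((np.round(c),round(a),round(b),round(t,1),len(p),round(np.median(p[:,2])*1000),rgb.round(),np.round(p.mean(0)*1000)))
    return out
E
python3 - <<'E'
from h import *
for c in('top','scene'):
    s=np.load(f'/tmp/{c}.npz')
    for b in blobs(s):print(*b)
    for b in blobs(s,(0.7,0.9,.05,.2),(.015,.06)):print('far',*b)
s=np.load('/tmp/top.npz');w=cloud(s)
def r(m): 
    p=w[m][:,:2]*1000;print(cv2.minAreaRect(p.astype(np.float32)),len(p))
X,Y,Z=w[...,0],w[...,1],w[...,2]
r((Z>.038)&(Z<.052)&(Y<-.34)&(X>.3)&(X<.65)) # tray rim
r((Z>.008)&(Z<.022)&(Y>.02)&(Y<.4)&(X>.3)&(X<.75)) # bed
r((Z>.006)&(Z<.018)&(Y>-.36)&(Y<.05)&(X>.3)&(X<.75)) # belt
E
```

```text
[731. -56.] 76 17 -89.6 134 47 [87. 88. 84.] [732. -56.  45.]
[ 605. -263.] 110 34 -7.6 441 41 [116. 110.  79.] [ 604. -262.   41.]
[ 602. -163.] 111 34 3.0 435 41 [117. 111.  80.] [ 602. -163.   41.]
[600. -63.] 110 34 -7.2 418 42 [117. 113.  82.] [599. -62.  42.]
[ 450. -269.] 108 35 -4.0 487 42 [115. 110.  79.] [ 450. -268.   41.]
[ 449. -178.] 70 35 -1.7 299 42 [114. 111.  81.] [ 448. -178.   42.]
far [823. 115.] 109 36 -40.7 408 29 [60. 38. 21.] [822. 115.  28.]
[ 454. -266.] 111 35 -3.1 203 42 [191. 179. 136.] [ 462. -266.   41.]
[ 450. -176.] 76 33 1.4 133 42 [189. 177. 134.] [ 457. -175.   41.]
[602. -60.] 111 34 -7.7 247 42 [199. 187. 142.] [611. -61.  42.]
[ 603. -159.] 113 32 2.0 244 42 [201. 189. 144.] [ 612. -160.   42.]
[ 600. -261.] 96 36 -8.0 182 42 [194. 183. 139.] [ 595. -255.   42.]
[732. -54.] 62 16 -89.9 86 48 [124. 154. 139.] [735. -54.  46.]
far [825. 118.] 113 35 -41.9 435 31 [93. 60. 37.] [832. 115.  29.]
((453.0434265136719, -452.22479248046875), (142.79824829101562, 199.79742431640625), 83.84232330322266) 435
((484.7589111328125, 220.6791534423828), (287.3760986328125, 339.8984069824219), 13.600698471069336) 4776
((526.4686889648438, -155.1508026123047), (443.68505859375, 375.55401611328125), 0.886402428150177) 11476
```

The pictures show four cream whole-length bars on the belt (top view at about (415,285), (465,282), (515,279), (524,357) in the enlarged image). There is one short bar at (478,360), and the tray is at right. The brown look-alike is at (326,183), and the coder has its head down. No chipped bar shows. Next I'll fit the coder and tray poses.

```bash
cat > fit.py <<'E'
from h import *
from scipy.optimize import minimize
W=[];
for c in('top','scene'):
    s=np.load(f'/tmp/{c}.npz');w=cloud(s);W.append(w)
def line(p): 
    vx,vy,x0,y0=cv2.fitLine((p*1000).astype(np.float32),cv2.DIST_HUBER,0,.01,.01).ravel();return np.degrees(np.arctan2(vy,vx)),x0,y0
w=W[0];X,Y,Z=np.moveaxis(w,-1,0)
# front edge of bed: per image column min x with z>.007
m=(Z>.008)&(Z<.016)&(Y>.06)&(Y<.38)&(X>.36)&(X<.5)
F=np.array([w[np.where(m[:,u])[0].max(),u,:2] for u in range(512) if m[:,u].sum()>5])
F=F[5:-5];print('front',line(F),len(F))
R=[];L=[]
for v in range(384):
    q=np.where(m[v]&(X[v]>.41)&(X[v]<.48))[0]
    if len(q)>50:L.append(w[v,q.min(),:2]);R.append(w[v,q.max(),:2])
print('left',line(np.array(L)),'right',line(np.array(R)),len(L))
# ridges
m=(Z>.0155)&(Z<.022)&(Y>.06)&(Y<.38)&(X>.40)&(X<.46)
n,l=cv2.connectedComponents(m.astype(np.uint8))
for i in range(1,n):
    if (l==i).sum()>15:print('ridge',(l==i).sum(),line(w[l==i][:,:2]))
for w in W:
    X,Y,Z=np.moveaxis(w,-1,0)
    m=(Z>.055)&(Z<.065)&(Y>.05)&(Y<.4)&(X>.6)&(X<.72);print('housing',cv2.minAreaRect((w[m][:,:2]*1000).astype(np.float32)),m.sum())
    m=(Z>.13)&(Z<.2)&(Y>.0)&(Y<.1)&(X>.48)&(X<.75);print('knob',m.sum(),np.median(w[m],0) if m.any() else 0, w[m].max(0) if m.any() else 0)
    m=(Z>.041)&(Z<.05)&(Y<-.34)&(Y>-.6)&(X>.3)&(X<.6);print('tray',cv2.minAreaRect((w[m][:,:2]*1000).astype(np.float32)),m.sum())
E
python3 fit.py
python3 - <<'E'
import numpy as np,cv2
a=np.load('/tmp/scene.npz')['pixels'][160:250,245:380,::-1];b=np.load('/tmp/top.npz')['pixels'][160:280,120:265,::-1]
f=lambda i,h:cv2.resize(i,None,fx=h,fy=h,interpolation=cv2.INTER_CUBIC)
a=f(a,2.9);b=f(b,2.7)
H=max(a.shape[0],b.shape[0]);o=np.zeros((H,a.shape[1]+b.shape[1],3),np.uint8);o[:a.shape[0],:a.shape[1]]=a;o[:b.shape[0],a.shape[1]:]=b
cv2.imwrite('pics/coder.png',o)
E
```

```text
front (np.float32(-88.04206), np.float32(367.66315), np.float32(217.83148)) 90
left (np.float32(-0.5987399), np.float32(444.2939), np.float32(370.2641)) right (np.float32(2.290412), np.float32(436.872), np.float32(72.36118)) 22
ridge 43 (np.float32(3.1583557), np.float32(429.63736), np.float32(221.46964))
ridge 37 (np.float32(1.8949718), np.float32(430.4041), np.float32(80.73996))
ridge 34 (np.float32(1.9571021), np.float32(428.78888), np.float32(359.82306))
ridge 35 (np.float32(1.0589509), np.float32(433.67084), np.float32(291.9677))
ridge 38 (np.float32(4.2762327), np.float32(428.53555), np.float32(150.25723))
housing ((636.2652587890625, 221.35377502441406), (71.92053985595703, 285.0962829589844), 0.4414648413658142) 1919
knob 61 [0.55252454 0.04673736 0.17546858] [0.57100148 0.05793755 0.18310045]
tray ((453.09246826171875, -451.7310791015625), (141.349609375, 200.24378967285156), 84.11126708984375) 364
housing ((637.8509521484375, 229.14837646484375), (74.5582275390625, 294.8763732910156), 0.6228994727134705) 1054
knob 70 [0.56083457 0.04908267 0.1616526 ] [0.57512406 0.05763204 0.18127146]
tray ((453.6441955566406, -449.7523193359375), (142.49371337890625, 206.36056518554688), 84.32134246826172) 224
```

View pics/coder.png

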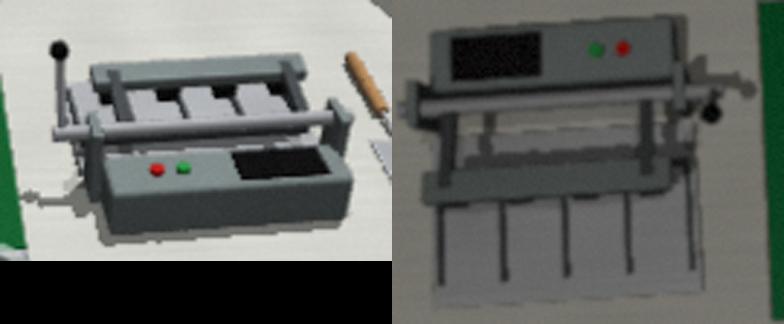

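The close crop shows the head beam a little above the bed and the knob at about (60,50) in the left panel. The lever is therefore partly raised, leaning towards the robot by about 0.25 rad. Fits: coder at about (0.462, 0.2215) with yaw 2°, pivot at (0.588, 0.048), tray at (0.453, -0.451) with yaw -6°. Now I'll move to the lever.

{"fn": "jog_arm", "kwargs": {
  "commands": [
    [[0.243, -0.074, 0, 0, 0, 4.92, 0.0], [0.243, -0.074, 0, 0, 0, 4.92, 0.0], [0.243, -0.074, 0, 0, 0, 4.92, 0.0], [0.243, -0.074, 0, 0, 0, 4.92, 0.0], [0.243, -0.074, 0, 0, 0, 4.92, 0.0], [0.465, -0.464, 0, 0, 0, 4.92, 0.0], [0.465, -0.464, 0, 0, 0, 4.92, 0.0], [0.465, -0.464, 0, 0, 0, 4.92, 0.0], [0.465, -0.464, 0, 0, 0, 4.92, 0.0], [0.465, -0.464, 0, 0, 0, 4.92, 0.0], [0.465, -0.464, 0, 0, 0, 4.92, 0.0], [0.465, -0.464, 0, 0, 0, 4.92, 0.0]]
  ]
}}

```text
t: 2.6
ee_pos: [0.4891, 0.0369, 0.239]
eef_rot: [1.0, -0.001, 0.0, 0.0]
force: [0.7, 0.1, 0.7]
opening: 0.0004
grip_force: 0.0
```

{"fn": "jog_arm", "kwargs": {
  "commands": [
    [[0, 0, 0.05, 0, 0, 0, 0], [0, 0, 0.097, 0, 0, 0, 0], [0, 0, 0.097, 0, 0, 0, 0], [0, 0, 0.097, 0, 0, 0, 0]]
  ]
}}

```text
t: 3.1
ee_pos: [0.4897, 0.0354, 0.1429]
eef_rot: [1.0, -0.0, 0.001, 0.0]
force: [-0.1, 0.2, 0.6]
opening: 0.0004
grip_force: 0.0
```

{"fn": "jog_arm", "kwargs": {
  "commands": [
    [[0, -0.012, 0, 0, 0, 0, 0], [0.03, -0.012, 0, 0, 0, 0, 0], [0.05, -0.012, 0, 0, 0, 0, 0], [0.07, -0.012, 0, 0, 0, 0, 0], [0.085, -0.012, 0, 0, 0, 0, 0], [0.1, -0.012, 0, 0, 0, 0, 0], [0.11, -0.012, 0, 0, 0, 0, 0], [0.115, -0.012, 0, 0, 0, 0, 0], [0.12, -0.012, 0, 0, 0, 0, 0], [0.12, -0.012, 0, 0, 0, 0, 0]]
  ]
}}

```text
t: 4.35
ee_pos: [0.6047, 0.0495, 0.1418]
eef_rot: [1.0, 0.001, -0.004, -0.0]
force: [-6.2, 0.3, -1.9]
opening: 0.0001
grip_force: 2.7
```

{"fn": "jog_arm", "kwargs": {
  "commands": [
    [[0.004, 0, 0, 0, 0, 0, 0], [0.008, 0, 0, 0, 0, 0, 0], [0.012, 0, 0, 0, 0, 0, 0], [0.012, 0, 0, 0, 0, 0, 0]]
  ]
}}

```text
t: 4.85
ee_pos: [0.6165, 0.0494, 0.1421]
eef_rot: [1.0, 0.001, -0.004, -0.0]
force: [-7.5, -0.1, 0.8]
opening: 0.0003
grip_force: 3.5
```

{"fn": "jog_arm", "kwargs": {
  "commands": [
    [[0.004, 0, 0, 0, 0, 0, 0], [0.008, 0, 0, 0, 0, 0, 0], [0.008, 0, 0, 0, 0, 0, 0]]
  ]
}}

```text
t: 5.22
ee_pos: [0.6173, 0.0495, 0.1414]
eef_rot: [1.0, 0.001, -0.012, 0.0]
force: [-21.7, 1.0, 11.1]
opening: 0.0005
grip_force: 11.9
```

{"fn": "jog_arm", "kwargs": {
  "commands": [
    [[0.004, 0, 0, 0, 0, 0, 0], [0.006, 0, 0, 0, 0, 0, 0], [0.006, 0, 0, 0, 0, 0, 0]]
  ]
}}

```text
t: 5.6
ee_pos: [0.6177, 0.0495, 0.1412]
eef_rot: [1.0, 0.001, -0.018, 0.001]
force: [-31.4, 0.8, 20.3]
opening: 0.0005
grip_force: 18.6
```

The lever is on its stop: the force climbs and nothing moves. Backing off and looking.

{"fn": "jog_arm", "kwargs": {
  "commands": [
    [[-0.04, 0, 0, 0, 0, 0, 0], [-0.1, 0, 0, 0, 0, 0, 0], [-0.1, 0, -0.06, 0, 0, 0, 0.06], [-0.14, 0.02, -0.11, 0, 0, 0, 0.07], [-0.18, 0.1, -0.11, 0, 0, 0, 0.07], [-0.18, 0.17, -0.11, 0, 0, 0, 0.07], [-0.18, 0.22, -0.11, 0, 0, 0, 0.07], [-0.18, 0.226, -0.11, 0, 0, 0, 0.07], [-0.18, 0.226, -0.11, 0, 0, 0, 0.07], [-0.18, 0.226, -0.11, 0, 0, 0, 0.07]]
  ]
}}

```text
t: 6.85
ee_pos: [0.4556, -0.176, 0.2525]
eef_rot: [1.0, 0.001, 0.001, -0.0]
force: [1.0, 0.3, -0.1]
opening: 0.07
grip_force: 0.0
```

```bash
cat > look.py <<'E'
from h import *
import sys
for c in('top','scene'):
    s=snapshot(c);np.savez('/tmp/'+c,**s);print(c)
    for b in blobs(s):print(*b)
o=get_obs();print(np.round(o['ee_pos'],4),np.round(o['eef_rot'],4),round(o['t'],1),o['opening'])
E
python3 look.py
python3 - <<'E'
from h import *
s=dict(np.load('/tmp/scene.npz'));save(s,'s1.png')
w=cloud(s);X,Y,Z=np.moveaxis(w,-1,0)
m=(Z>.12)&(Z<.2)&(Y>.0)&(Y<.1)&(X>.48)&(X<.75);print('knob',m.sum(),np.median(w[m],0),w[m].max(0),w[m].min(0))
E
```

```text
top
[731. -55.] 76 17 89.3 134 46 [101. 103.  98.] [732. -55.  45.]
[ 605. -263.] 110 35 -7.6 442 41 [89. 82. 58.] [ 604. -262.   41.]
[ 603. -163.] 111 34 2.7 434 42 [124. 117.  84.] [ 601. -163.   41.]
[600. -63.] 110 34 -7.3 419 42 [135. 129.  94.] [599. -62.  42.]
scene
[ 455. -266.] 110 35 -4.1 202 42 [114. 105.  77.] [ 462. -265.   41.]
[ 448. -175.] 77 33 -1.6 132 42 [177. 164. 124.] [ 456. -175.   41.]
[603. -60.] 113 34 -7.4 247 42 [203. 191. 146.] [610. -61.  42.]
[ 602. -160.] 113 32 1.9 244 42 [189. 179. 135.] [ 611. -160.   42.]
[ 599. -260.] 100 36 -7.4 182 42 [113. 104.  77.] [ 595. -255.   41.]
[733. -54.] 62 14 -89.4 66 49 [133. 168. 150.] [734. -54.  48.]
[ 0.4555 -0.1757  0.2521] [ 1.0e+00  1.9e-03  4.0e-04 -4.0e-04] 7.0 0.07012774938070296
knob 71 [0.64053902 0.05312697 0.16219045] [0.6509618  0.09986396 0.17705007] [0.54197009 0.04131231 0.1236343 ]
```

View pics/s1.png

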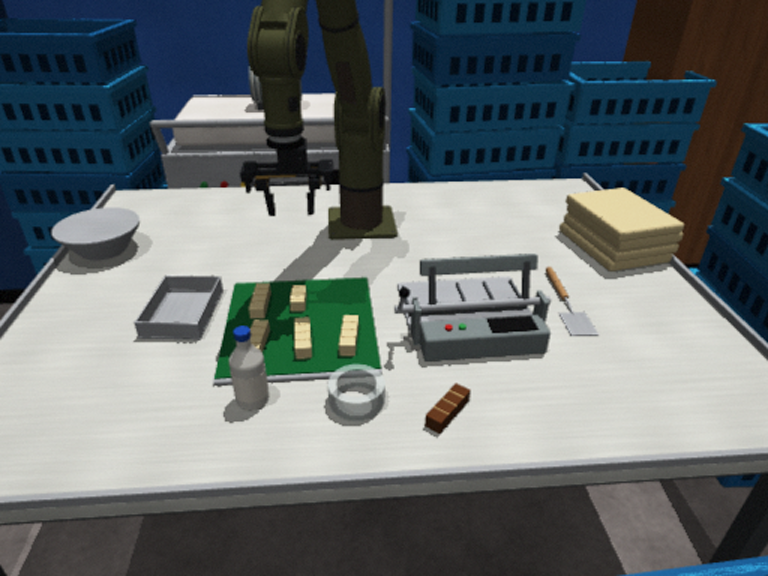

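The head is now up and the knob is at (0.640, 0.05), as expected for fully raised. First I'll pick the short bar.

{"fn": "jog_arm", "kwargs": {
  "commands": [
    [[-0.006, 0.001, 0.06, 0, 0, 0, 0.07], [-0.006, 0.001, 0.12, 0, 0, 0, 0.07], [-0.006, 0.001, 0.18, 0, 0, 0, 0.07], [-0.006, 0.001, 0.22, 0, 0, 0, 0.07], [-0.006, 0.001, 0.23, 0, 0, 0, 0.07], [-0.006, 0.001, 0.23, 0, 0, 0, 0.0], [-0.006, 0.001, 0.23, 0, 0, 0, 0.0], [-0.006, 0.001, 0.23, 0, 0, 0, 0.0], [-0.006, 0.001, 0.23, 0, 0, 0, 0.0], [-0.006, 0.001, 0.18, 0, 0, 0, 0.0], [-0.006, 0.001, 0.12, 0, 0, 0, 0.0], [-0.006, 0.001, 0.12, 0, 0, 0, 0.0]]
  ]
}}

```text
t: 8.45
ee_pos: [0.4512, -0.1799, 0.1355]
eef_rot: [1.0, -0.0, 0.004, 0.001]
force: [0.5, 0.2, -1.5]
opening: 0.0338
grip_force: 29.9
```

{"fn": "jog_arm", "kwargs": {
  "commands": [
    [[0, 0.06, 0, 0, 0, 0, 0], [0, 0.12, 0, 0, 0, 0, 0], [0, 0.18, 0, 0, 0, 0, 0], [0, 0.24, 0, 0, 0, 0, 0], [0, 0.271, 0, 0, 0, 0, 0], [0, 0.271, 0, 0, 0, 0, 0], [0, 0.271, 0.06, 0, 0, 0, 0], [0, 0.271, 0.1, 0, 0, 0, 0], [0, 0.271, 0.117, 0, 0, 0, 0], [0, 0.271, 0.117, 0, 0, 0, 0], [0, 0.271, 0.117, 0, 0, 0, 0.045], [0, 0.271, 0.117, 0, 0, 0, 0.05]]
  ]
}}

```text
t: 9.95
ee_pos: [0.4496, -0.4501, 0.0155]
eef_rot: [1.0, 0.0, 0.001, 0.001]
force: [-0.6, -0.8, -0.6]
opening: 0.0496
grip_force: 0.0
```

{"fn": "jog_arm", "kwargs": {
  "commands": [
    [[0, 0, -0.06, 0, 0, 0, 0.05], [0, 0, -0.12, 0, 0, 0, 0.07], [0, 0, -0.14, 0, 0, 0, 0.07], [0, 0, -0.14, 0, 0, 0, 0.07]]
  ]
}}

```text
t: 10.45
ee_pos: [0.4501, -0.4508, 0.1571]
eef_rot: [1.0, 0.0, 0.002, 0.002]
force: [-0.0, 0.0, -1.5]
opening: 0.07
grip_force: 0.0
```

```bash
python3 look.py; python3 - <<'E'
from h import *
for c in('top','scene'):
    for b in blobs(np.load(f'/tmp/{c}.npz'),(.36,.54,-.51,-.38),(.02,.042)):print('tray',*b)
E
```

```text
top
[731. -56.] 77 18 -89.5 131 46 [91. 92. 88.] [732. -55.  45.]
[ 604. -263.] 110 35 -7.8 447 41 [120. 114.  82.] [ 604. -262.   41.]
[ 602. -163.] 110 34 2.7 434 41 [121. 116.  83.] [ 601. -163.   41.]
[600. -63.] 110 34 -7.3 418 41 [122. 117.  85.] [599. -62.  41.]
[ 450. -269.] 108 35 -3.1 485 42 [120. 115.  83.] [ 450. -268.   41.]
scene
[ 454. -266.] 111 35 -3.8 200 42 [198. 186. 143.] [ 461. -266.   41.]
[603. -60.] 109 34 -7.4 247 42 [204. 193. 148.] [611. -61.  42.]
[ 604. -160.] 115 32 1.9 247 42 [204. 194. 148.] [ 612. -160.   42.]
[ 597. -260.] 98 35 -7.2 184 42 [199. 188. 144.] [ 595. -255.   41.]
[733. -54.] 68 15 89.0 86 48 [131. 163. 147.] [735. -55.  47.]
[ 0.4486 -0.4494  0.1541] [ 1.e+00  3.e-04 -4.e-04 -4.e-04] 10.6 0.06992887381723605
tray [ 485. -387.] 109 4 -6.7 102 30 [37. 37. 37.] [ 484. -386.   30.]
tray [ 447. -436.] 70 12 0.1 127 33 [57. 50. 35.] [ 447. -436.   31.]
tray [ 449. -447.] 74 36 0.4 157 33 [102.  93.  70.] [ 456. -444.   32.]
```

{"fn": "jog_arm", "kwargs": {
  "commands": [
    [[0.002, -0.06, 0, 0, 0, 0.7, 0.07], [0.002, -0.12, 0, 0, 0, 0.7, 0.07], [0.002, -0.18, 0, 0, 0, 0.7, 0.07], [0.002, -0.182, 0.06, 0, 0, 0.7, 0.07], [0.002, -0.182, 0.11, 0, 0, 0.7, 0.07], [0.002, -0.182, 0.132, 0, 0, 0.7, 0.07], [0.002, -0.182, 0.132, 0, 0, 0.7, 0.07], [0.002, -0.182, 0.132, 0, 0, 0.7, 0.0], [0.002, -0.182, 0.132, 0, 0, 0.7, 0.0], [0.002, -0.182, 0.132, 0, 0, 0.7, 0.0], [0.002, -0.182, 0.132, 0, 0, 0.7, 0.0], [0.002, -0.182, 0.07, 0, 0, 0.7, 0.0]]
  ]
}}

```text
t: 12.05
ee_pos: [0.4479, -0.266, 0.0809]
eef_rot: [1.0, -0.03, -0.005, -0.002]
force: [1.3, -0.0, 0.0]
opening: 0.034
grip_force: 30.0
```

{"fn": "jog_arm", "kwargs": {
  "commands": [
    [[0, 0, -0.06, 0, 0, -0.7, 0], [0, 0, -0.06, 0, 0, -0.7, 0], [0, 0, -0.06, 0, 0, -0.7, 0]]
  ]
}}

```text
t: 12.42
ee_pos: [0.4504, -0.2676, 0.1445]
eef_rot: [1.0, 0.0, -0.0, -0.0]
force: [-0.2, -0.0, -1.7]
opening: 0.0336
grip_force: 30.0
```

{"fn": "jog_arm", "kwargs": {
  "commands": [
    [[-0.009, -0.06, 0, 0, 0, -0.4, 0], [-0.009, -0.12, 0, 0, 0, -0.4, 0], [-0.009, -0.18, 0, 0, 0, -0.4, 0], [-0.009, -0.24, 0, 0, 0, -0.4, 0], [-0.009, -0.3, 0, 0, 0, -0.4, 0], [-0.009, -0.36, 0, 0, 0, -0.4, 0], [-0.009, -0.42, 0, 0, 0, -0.4, 0], [-0.009, -0.48, 0, 0, 0, -0.4, 0], [-0.009, -0.54, 0, 0, 0, -0.4, 0], [-0.009, -0.58, 0, 0, 0, -0.4, 0], [-0.009, -0.594, 0, 0, 0, -0.4, 0], [-0.009, -0.594, 0, 0, 0, -0.4, 0]]
  ]
}}

```text
t: 13.92
ee_pos: [0.441, 0.3254, 0.1434]
eef_rot: [1.0, 0.018, -0.001, 0.001]
force: [0.1, -0.4, -1.5]
opening: 0.0335
grip_force: 30.0
```

```bash
cat >> look.py <<'E'
E
python3 - <<'E'
from h import *
s=snapshot('top');save(s,'lane4.png');np.savez('/tmp/top',**s)
for z in blobs(s,(.36,.56,.05,.39),(.03,.2)):print(*z)
o=get_obs();print(o['ee_pos'],o['eef_rot'])
w=cloud(s);X,Y,Z=np.moveaxis(w,-1,0)
m=(Z>.022)&(Z<.034)&(X>.48)&(X<.54)&(Y>.06)&(Y<.38)
p=w[m];print('stop',len(p))
for a in np.arange(.07,.38,.03):
    q=p[abs(p[:,1]-a)<.015]
    if len(q):print(round(a,2),len(q),np.round(np.percentile(q[:,0],[3,50,97]),4))
E
```

```text
[533. 224.] 259 53 -90.0 1333 172 [41. 43. 41.] [537. 226. 169.]
[482. 325.] 35 24 89.9 128 161 [74. 67. 50.] [484. 325. 160.]
[398. 322.] 36 26 89.2 137 161 [111. 104.  78.] [397. 321. 160.]
[0.44135193 0.32384105 0.14369016] [ 9.99855255e-01  1.69157333e-02 -8.55913982e-04  1.61088243e-03]
stop 328
0.07 3 [0.5126 0.5153 0.5182]
0.1 35 [0.51   0.5155 0.519 ]
0.13 33 [0.5103 0.5138 0.5193]
0.16 36 [0.5085 0.5129 0.5176]
0.19 32 [0.5066 0.5122 0.5158]
0.22 35 [0.5069 0.5104 0.5159]
0.25 38 [0.5052 0.5109 0.5146]
0.28 32 [0.5036 0.509  0.5124]
0.31 35 [0.5036 0.5072 0.5131]
0.34 35 [0.502  0.5077 0.5111]
0.37 14 [0.5024 0.5055 0.5115]
```

View pics/lane4.png

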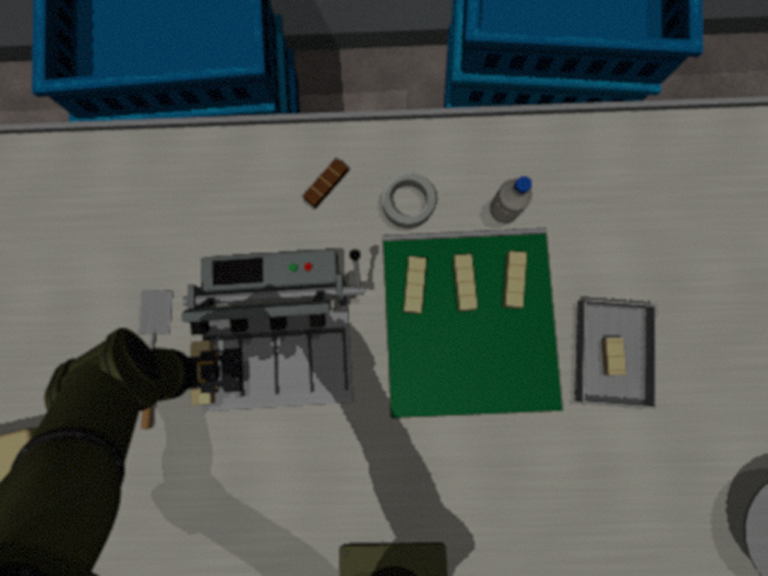

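Top view: the short bar is in the tray at (614,355), the head is raised, and the held bar is over lane 4 at (203,370). The stop's front fits the model to within 1 mm. Lowering, then feeling for the stop.

{"fn": "jog_arm", "kwargs": {
  "commands": [
    [[0, 0, 0.05, 0, 0, 0, 0], [0, 0, 0.09, 0, 0, 0, 0], [0, 0, 0.11, 0, 0, 0, 0], [0, 0, 0.117, 0, 0, 0, 0], [0.003, 0, 0.117, 0, 0, 0, 0], [0.006, 0, 0.117, 0, 0, 0, 0], [0.009, 0, 0.117, 0, 0, 0, 0], [0.009, 0, 0.117, 0, 0, 0, 0]]
  ]
}}

```text
t: 14.98
ee_pos: [0.4488, 0.3262, 0.0281]
eef_rot: [1.0, 0.018, -0.002, 0.0]
force: [-5.2, -0.1, 1.4]
opening: 0.034
grip_force: 30.0
```

{"fn": "jog_arm", "kwargs": {
  "commands": [
    [[-0.003, 0, 0, 0, 0, 0, 0], [-0.003, 0, 0.003, 0, 0, 0, 0], [-0.003, 0, 0.003, 0, 0, 0, 0]]
  ]
}}

```text
t: 15.35
ee_pos: [0.4485, 0.3265, 0.0246]
eef_rot: [1.0, 0.018, 0.001, -0.0]
force: [0.0, 1.5, -2.1]
opening: 0.0338
grip_force: 30.0
```

{"fn": "jog_arm", "kwargs": {
  "commands": [
    [[-0.001, 0, 0.001, 0, 0, 0, 0.01], [-0.001, 0, 0.001, 0, 0, 0, 0.05], [-0.001, 0, 0.001, 0, 0, 0, 0.05], [-0.001, 0, 0.001, 0, 0, 0, 0.05], [-0.001, 0, -0.06, 0, 0, 0, 0.05], [-0.001, 0, -0.13, 0, 0, 0.4, 0.06], [-0.001, 0, -0.15, 0, 0, 0.4, 0.07], [-0.001, 0, -0.15, 0, 0, 0.4, 0.07]]
  ]
}}

```text
t: 16.35
ee_pos: [0.4479, 0.3272, 0.177]
eef_rot: [1.0, 0.0, 0.002, -0.002]
force: [-0.2, -0.0, -0.5]
opening: 0.07
grip_force: 0.0
```

{"fn": "jog_arm", "kwargs": {
  "commands": [
    [[0, 0.06, 0, 0, 0, 0, 0.07], [0, 0.12, 0, 0, 0, 0, 0.07], [0, 0.18, 0, 0, 0, 0, 0.07], [0, 0.24, 0, 0, 0, 0, 0.07], [0, 0.3, 0, 0, 0, 0, 0.07], [0, 0.36, 0, 0, 0, 0, 0.07], [0, 0.42, 0, 0, 0, 0, 0.07], [0.03, 0.46, 0, 0, 0, 0, 0.07], [0.07, 0.488, 0, 0, 0, 0, 0.07], [0.12, 0.488, 0, 0, 0, 0, 0.07], [0.154, 0.488, 0, 0, 0, 0, 0.07], [0.154, 0.488, 0, 0, 0, 0, 0.07]]
  ]
}}

```text
t: 17.85
ee_pos: [0.6025, -0.1606, 0.1727]
eef_rot: [1.0, 0.001, -0.0, -0.001]
force: [-1.7, 0.1, -0.2]
opening: 0.0701
grip_force: 0.0
```

```bash
python3 look.py; python3 - <<'E'
from h import *
for c in('top','scene'):
    for b in blobs(np.load(f'/tmp/{c}.npz'),(.36,.52,.05,.39),(.03,.05)):print('lane',*b)
E
```

```text
top
[731. -56.] 77 17 89.9 134 46 [105. 106. 102.] [732. -55.  45.]
[600. -63.] 110 34 -7.2 420 42 [131. 121.  88.] [599. -62.  41.]
[ 576. -164.] 58 34 1.7 226 42 [126. 115.  83.] [ 576. -164.   41.]
scene
[603. -60.] 112 34 -7.6 245 43 [194. 182. 139.] [610. -61.  42.]
[ 603. -160.] 115 32 1.9 246 42 [167. 156. 117.] [ 612. -160.   41.]
[ 599. -258.] 98 34 -5.5 183 42 [115. 106.  78.] [ 595. -255.   41.]
[731. -52.] 65 18 89.9 78 49 [134. 167. 151.] [735. -53.  47.]
[ 0.5993 -0.1614  0.1731] [ 1.0e+00  2.0e-04 -1.8e-03 -3.0e-04] 17.9 0.07035887364290146
lane [447. 325.] 112 35 2.3 468 41 [135. 129.  96.] [446. 323.  41.]
lane [447. 326.] 112 35 2.4 181 43 [206. 194. 151.] [451. 325.  42.]
```

{"fn": "jog_arm", "kwargs": {
  "commands": [
    [[0.001, 0, 0.06, 0, 0, -0.45, 0.07], [0.001, 0, 0.11, 0, 0, -0.45, 0.07], [0.001, 0, 0.14, 0, 0, -0.45, 0.07], [0.001, 0, 0.15, 0, 0, -0.45, 0.07], [0.001, 0, 0.15, 0, 0, -0.45, 0.0], [0.001, 0, 0.15, 0, 0, -0.45, 0.0], [0.001, 0, 0.15, 0, 0, -0.45, 0.0], [0.001, 0, 0.15, 0, 0, -0.45, 0.0], [0.001, 0, 0.09, 0, 0, -0.2, 0.0], [0.001, 0, 0.03, 0, 0, 0, 0.0], [0.001, 0, 0.03, 0, 0, 0, 0.0]]
  ]
}}

```text
t: 19.32
ee_pos: [0.6053, -0.1626, 0.1497]
eef_rot: [1.0, 0.0, 0.005, 0.001]
force: [0.1, -0.2, -2.5]
opening: 0.0341
grip_force: 30.0
```

{"fn": "jog_arm", "kwargs": {
  "commands": [
    [[-0.06, 0, 0, 0, 0, -0.4, 0], [-0.12, 0, 0, 0, 0, -0.4, 0], [-0.16, -0.03, 0, 0, 0, -0.4, 0], [-0.16, -0.09, 0, 0, 0, -0.4, 0], [-0.16, -0.15, 0, 0, 0, -0.4, 0], [-0.16, -0.21, 0, 0, 0, -0.4, 0], [-0.16, -0.27, 0, 0, 0, -0.4, 0], [-0.16, -0.33, 0, 0, 0, -0.4, 0], [-0.16, -0.39, 0, 0, 0, -0.4, 0], [-0.16, -0.418, 0, 0, 0, -0.4, 0], [-0.16, -0.418, 0, 0, 0, -0.4, 0], [-0.16, -0.418, 0, 0, 0, -0.4, 0]]
  ]
}}

```text
t: 20.82
ee_pos: [0.4412, 0.2543, 0.144]
eef_rot: [1.0, 0.017, -0.001, 0.001]
force: [0.6, -0.4, -1.3]
opening: 0.0338
grip_force: 30.0
```

```bash
python3 -c "
from h import *
o=get_obs();print(o['ee_pos'],o['eef_rot'])
for c in('top','scene'):
  s=snapshot(c);w=cloud(s);m=(abs(w[...,0]-.45)<.09)&(abs(w[...,1]-.256)<.03)&(w[...,2]>.13)&(w[...,2]<.18);p=w[m];print(len(p),np.percentile(p,[2,50,98],axis=0))
  for b in blobs(s):print(*b)
"
```

```text
[0.44118447 0.25434396 0.14404276] [ 9.99854302e-01  1.70093730e-02 -7.80550961e-04  1.20259407e-03]
469 [[0.38821672 0.23296852 0.14063187]
 [0.48699442 0.25386445 0.16114326]
 [0.53830811 0.27983277 0.17748758]]
[731. -55.] 76 18 90.0 134 47 [100. 102.  98.] [732. -55.  45.]
[ 605. -263.] 111 35 -7.7 444 42 [132. 125.  90.] [ 604. -262.   41.]
[600. -63.] 110 34 -7.3 417 42 [134. 129.  94.] [599. -62.  42.]
230 [[0.39863619 0.22897323 0.1408483 ]
 [0.45216336 0.2555414  0.16177649]
 [0.53373623 0.28462379 0.17821201]]
[603. -60.] 110 34 -7.3 248 42 [204. 193. 148.] [610. -61.  42.]
[ 600. -260.] 99 36 -7.4 181 42 [200. 190. 145.] [ 595. -255.   42.]
[732. -52.] 71 15 90.0 88 48 [130. 161. 146.] [735. -54.  46.]
```

{"fn": "jog_arm", "kwargs": {
  "commands": [
    [[0, -0.0015, 0.05, 0, 0, 0, 0], [0, -0.0015, 0.09, 0, 0, 0, 0], [0, -0.0015, 0.11, 0, 0, 0, 0], [0, -0.0015, 0.118, 0, 0, 0, 0], [0.003, -0.0015, 0.118, 0, 0, 0, 0], [0.006, -0.0015, 0.118, 0, 0, 0, 0], [0.009, -0.0015, 0.118, 0, 0, 0, 0], [0.009, -0.0015, 0.118, 0, 0, 0, 0]]
  ]
}}

```text
t: 21.92
ee_pos: [0.4501, 0.2581, 0.027]
eef_rot: [1.0, 0.018, -0.0, 0.0]
force: [-2.5, 1.0, 0.2]
opening: 0.0341
grip_force: 30.0
```

{"fn": "jog_arm", "kwargs": {
  "commands": [
    [[-0.002, 0, 0.002, 0, 0, 0, 0], [-0.002, 0, 0.003, 0, 0, 0, 0.01], [-0.002, 0, 0.003, 0, 0, 0, 0.05], [-0.002, 0, 0.003, 0, 0, 0, 0.05], [-0.002, 0, 0.003, 0, 0, 0, 0.05], [-0.002, 0, -0.06, 0, 0, 0, 0.05], [-0.002, 0, -0.13, 0, 0, 0.4, 0.06], [-0.002, 0, -0.15, 0, 0, 0.4, 0.07], [-0.002, 0, -0.15, 0, 0, 0.4, 0.07]]
  ]
}}

```text
t: 23.05
ee_pos: [0.4499, 0.2588, 0.1786]
eef_rot: [1.0, 0.0, 0.002, -0.001]
force: [-0.7, 0.2, -0.8]
opening: 0.0701
grip_force: 0.0
```

{"fn": "jog_arm", "kwargs": {
  "commands": [
    [[0, 0.06, 0, 0, 0, 0, 0.07], [0, 0.12, 0, 0, 0, 0, 0.07], [0, 0.18, 0, 0, 0, 0, 0.07], [0, 0.24, 0, 0, 0, 0, 0.07], [0, 0.3, 0, 0, 0, 0, 0.07], [0, 0.36, 0, 0, 0, 0, 0.07], [0.02, 0.42, 0, 0, 0, 0, 0.07], [0.05, 0.47, 0, 0, 0, 0, 0.07], [0.09, 0.51, 0, 0, 0, 0, 0.07], [0.13, 0.521, 0, 0, 0, 0, 0.07], [0.155, 0.521, 0, 0, 0, 0, 0.07], [0.155, 0.521, 0, 0, 0, 0, 0.07]]
  ]
}}

```text
t: 24.55
ee_pos: [0.6047, -0.2617, 0.1743]
eef_rot: [1.0, 0.001, -0.001, -0.001]
force: [-0.9, -0.6, -0.6]
opening: 0.07
grip_force: 0.0
```

```bash
python3 look.py; python3 - <<'E'
from h import *
for c in('top','scene'):
    for b in blobs(np.load(f'/tmp/{c}.npz'),(.36,.52,.05,.39),(.03,.05)):print('lane',*b)
E
```

```text
top
[731. -55.] 76 17 89.9 134 46 [109. 111. 106.] [732. -55.  45.]
[600. -63.] 110 34 -7.3 419 42 [146. 140. 102.] [599. -62.  41.]
[ 580. -259.] 60 34 -7.7 204 42 [75. 68. 48.] [ 574. -259.   41.]
scene
[603. -60.] 110 34 -7.2 245 42 [211. 200. 155.] [610. -61.  42.]
[ 597. -259.] 97 35 -7.2 182 42 [112. 104.  77.] [ 594. -255.   41.]
[732. -51.] 68 16 -89.9 71 48 [142. 180. 161.] [734. -53.  48.]
[ 0.6022 -0.2624  0.175 ] [ 1.0e+00  3.0e-04 -1.8e-03 -6.0e-04] 24.6 0.07019258767173969
lane [451. 257.] 113 35 2.0 462 42 [142. 137. 102.] [449. 256.  41.]
lane [448. 324.] 113 36 2.8 466 42 [140. 135. 100.] [446. 323.  41.]
lane [449. 327.] 109 36 2.9 183 43 [208. 197. 154.] [451. 325.  43.]
lane [449. 259.] 115 35 3.3 182 43 [209. 198. 155.] [454. 257.  42.]
```

{"fn": "jog_arm", "kwargs": {
  "commands": [
    [[0.001, 0, 0.06, 0, 0, 1.5, 0.07], [0.001, 0, 0.11, 0, 0, 1.5, 0.07], [0.001, 0, 0.14, 0, 0, 1.5, 0.07], [0.001, 0, 0.151, 0, 0, 1.5, 0.07], [0.001, 0, 0.151, 0, 0, 1.5, 0.0], [0.001, 0, 0.151, 0, 0, 1.5, 0.0], [0.001, 0, 0.151, 0, 0, 1.5, 0.0], [0.001, 0, 0.151, 0, 0, 1.5, 0.0], [0.001, 0, 0.09, 0, 0, 1.5, 0.0], [0.001, 0, 0.03, 0, 0, 0, 0.0], [0.001, 0, 0.03, 0, 0, 0, 0.0]]
  ]
}}

```text
t: 26.02
ee_pos: [0.6083, -0.2646, 0.1523]
eef_rot: [1.0, 0.0, 0.005, 0.002]
force: [-0.3, 0.2, -2.6]
opening: 0.0339
grip_force: 30.0
```

{"fn": "jog_arm", "kwargs": {
  "commands": [
    [[-0.06, 0, 0, 0, 0, -0.4, 0], [-0.12, 0, 0, 0, 0, -0.4, 0], [-0.16, -0.03, 0, 0, 0, -0.4, 0], [-0.16, -0.09, 0, 0, 0, -0.4, 0], [-0.16, -0.15, 0, 0, 0, -0.4, 0], [-0.16, -0.21, 0, 0, 0, -0.4, 0], [-0.16, -0.27, 0, 0, 0, -0.4, 0], [-0.16, -0.33, 0, 0, 0, -0.4, 0], [-0.16, -0.39, 0, 0, 0, -0.4, 0], [-0.16, -0.44, 0, 0, 0, -0.4, 0], [-0.16, -0.448, 0, 0, 0, -0.4, 0], [-0.16, -0.448, 0, 0, 0, -0.4, 0]]
  ]
}}

```text
t: 27.52
ee_pos: [0.4441, 0.1847, 0.1462]
eef_rot: [1.0, 0.018, -0.001, 0.001]
force: [0.2, -0.2, -1.5]
opening: 0.0335
grip_force: 30.0
```

{"fn": "jog_arm", "kwargs": {
  "commands": [
    [[0, 0, 0.05, 0, 0, 0, 0], [0, 0, 0.09, 0, 0, 0, 0], [0, 0, 0.105, 0, 0, 0, 0], [0, 0, 0.105, 0, 0, 0, 0]]
  ]
}}

```text
t: 28.02
ee_pos: [0.4446, 0.1834, 0.0414]
eef_rot: [1.0, 0.017, -0.001, 0.001]
force: [0.5, -0.2, -1.2]
opening: 0.0338
grip_force: 30.0
```

{"fn": "jog_arm", "kwargs": {
  "commands": [
    [[0, -0.002, 0.01, 0, 0, 0, 0], [0, -0.002, 0.014, 0, 0, 0, 0], [0.003, -0.002, 0.014, 0, 0, 0, 0], [0.006, -0.002, 0.014, 0, 0, 0, 0], [0.009, -0.002, 0.014, 0, 0, 0, 0], [0.009, -0.002, 0.014, 0, 0, 0, 0]]
  ]
}}

```text
t: 28.78
ee_pos: [0.453, 0.1874, 0.0277]
eef_rot: [1.0, 0.018, -0.001, 0.0]
force: [-2.3, 1.1, 0.0]
opening: 0.0339
grip_force: 30.0
```

{"fn": "jog_arm", "kwargs": {
  "commands": [
    [[-0.002, 0, 0.002, 0, 0, 0, 0], [-0.002, 0, 0.004, 0, 0, 0, 0.01], [-0.002, 0, 0.004, 0, 0, 0, 0.05], [-0.002, 0, 0.004, 0, 0, 0, 0.05], [-0.002, 0, 0.004, 0, 0, 0, 0.05], [-0.002, 0, -0.06, 0, 0, 0, 0.05], [-0.002, 0, -0.13, 0, 0, 0.4, 0.06], [-0.002, 0, -0.15, 0, 0, 0.4, 0.0], [-0.002, 0, -0.15, 0, 0, 0.4, 0.0]]
  ]
}}

```text
t: 29.9
ee_pos: [0.4529, 0.1879, 0.1794]
eef_rot: [1.0, 0.0, 0.002, -0.001]
force: [0.3, -0.1, 0.4]
opening: 0.0419
grip_force: 0.0
```

```bash
python3 look.py; python3 - <<'E'
from h import *
print(np.round(get_obs()['joint_pos'],2))
for c in('top','scene'):
    for b in blobs(np.load(f'/tmp/{c}.npz'),(.36,.52,.05,.39),(.03,.05)):print('lane',*b)
E
```

```text
top
[731. -56.] 77 17 -89.5 130 46 [104. 105. 101.] [732. -55.  45.]
[601. -63.] 111 34 -7.4 416 42 [138. 132.  97.] [599. -62.  42.]
scene
[603. -60.] 110 34 -7.9 246 42 [204. 192. 148.] [610. -61.  42.]
[733. -54.] 62 14 88.5 78 48 [134. 167. 150.] [734. -55.  47.]
[0.4512 0.1873 0.1771] [ 1.e+00  4.e-04 -4.e-04  2.e-04] 30.0 0.03394858473719329
[-0.63  0.63  0.22  2.05 -0.27  0.5  -1.77]
lane [408. 184.] 34 20 88.0 61 42 [120. 110.  85.] [404. 185.  42.]
lane [448. 327.] 112 35 3.0 184 43 [190. 177. 136.] [451. 325.  42.]
lane [450. 259.] 110 34 2.7 181 43 [188. 174. 134.] [453. 257.  42.]
lane [454. 189.] 112 35 1.8 178 43 [171. 158. 122.] [455. 187.  42.]
```

{"fn": "jog_arm", "kwargs": {
  "commands": [
    [[0, 0.06, 0, 0, 0, 2, 0], [0, 0.12, 0, 0, 0, 4, 0], [0, 0.18, 0, 0, 0, 6, 0], [0, 0.199, 0, 0, 0, 8, 0], [0, 0.199, 0, 0, 0, 10, 0], [0.03, 0.199, 0, 0, 0, 12, 0], [0.06, 0.199, 0, 0, 0, 14, 0], [0.09, 0.199, 0, 0, 0, 16, 0], [0.12, 0.199, 0, 0, 0, 18, 0], [0.149, 0.199, 0, 0, 0, 18, 0], [0.149, 0.199, 0, 0, 0, 18, 0], [0.149, 0.199, 0, 0, 0, 18, 0]]
  ]
}}

```text
t: 31.5
ee_pos: [0.5988, -0.0119, 0.1762]
eef_rot: [-0.707, 0.707, 0.001, -0.001]
force: [0.4, -0.6, -0.3]
opening: 0.0005
grip_force: 0.0
```

```bash
python3 look.py | tail -1; python3 -c "
from h import *
o=get_obs();print(np.round(o['joint_pos'],2))
from scipy.spatial.transform import Rotation as R
print(R.from_quat(o['eef_rot']).as_matrix().round(2))"
```

```text
[ 0.5991 -0.0118  0.1771] [-7.069e-01  7.073e-01  9.000e-04 -7.000e-04] 31.6 0.0001912187478014449
[-0.41  0.83  0.67  1.73 -0.67  0.82 -2.57]
[[-0. -1. -0.]
 [-1.  0.  0.]
 [-0.  0. -1.]]
```

{"fn": "jog_arm", "kwargs": {
  "commands": [
    [[0, 0, 0.06, 0, 0, 0, 0], [0, 0, 0.12, 0, 0, 0, 0], [0, 0, 0.145, 0, 0, 0, 0], [0, 0, 0.153, 0, 0, 0, 0], [0, 0, 0.153, 0, 0, 0, 0]]
  ]
}}

```text
t: 32.22
ee_pos: [0.6007, -0.0119, 0.0253]
eef_rot: [0.707, -0.707, 0.0, -0.0]
force: [0.1, -0.2, -0.3]
opening: 0.0004
grip_force: 0.0
```

```bash
python3 -c "
from h import *
o=get_obs();print(np.round(o['joint_pos'],2),o['ee_pos'])"
```

```text
[-0.31  1.03  0.47  1.79 -0.85  0.54 -2.42] [ 0.60070769 -0.0118897   0.0252831 ]
```

{"fn": "jog_arm", "kwargs": {
  "commands": [
    [[0.015, 0, 0, 0, 0, 0, 0], [0.025, 0, 0, 0, 0, 0, 0], [0.035, 0, 0, 0, 0, 0, 0], [0.045, 0, 0, 0, 0, 0, 0], [0.055, 0, 0, 0, 0, 0, 0], [0.065, 0, 0, 0, 0, 0, 0], [0.075, 0, 0, 0, 0, 0, 0], [0.075, 0, 0, 0, 0, 0, 0], [0.06, 0, 0, 0, 0, 0, 0], [0.05, 0, -0.05, 0, 0, 0, 0], [0.05, 0, -0.11, 0, 0, 0, 0.0], [0.05, 0, -0.15, 0, 0, 0, 0.0]]
  ]
}}

```text
t: 33.72
ee_pos: [0.6014, -0.0597, 0.1771]
eef_rot: [0.708, -0.706, 0.001, -0.001]
force: [0.1, -0.4, 0.4]
opening: -0.0001
grip_force: 0.0
```

```bash
python3 look.py; python3 -c "
from h import *
o=get_obs();print(np.round(o['joint_pos'],2),o['ee_pos'])"
```

```text
top
[ 584. -123.] 75 25 -2.8 167 42 [105.  98.  71.] [ 581. -124.   42.]
scene
[ 605. -115.] 113 32 0.2 235 42 [137. 127.  94.] [ 612. -115.   42.]
[733. -55.] 65 14 89.4 74 48 [134. 166. 150.] [734. -55.  47.]
[ 0.6034 -0.0607  0.1791] [ 0.708  -0.7062  0.0032 -0.0025] 33.8 0.0005699782289690029
[-0.33  0.83  0.66  1.72 -0.67  0.82 -2.49] [ 0.60340223 -0.06074886  0.17907712]
```

{"fn": "jog_arm", "kwargs": {
  "commands": [
    [[0, 0.04, 0, 0, 0, -2, 0.07], [0, 0.08, 0, 0, 0, -4, 0.07], [0, 0.14, 0, 0, 0, -6, 0.07], [0, 0.14, 0, 0, 0, -8, 0.07], [0, 0.14, 0, 0, 0, -10, 0.07], [0, 0.14, 0, 0, 0, -12, 0.07], [0, 0.14, 0, 0, 0, -14, 0.07], [0, 0.14, 0, 0, 0, -16, 0.07], [0, 0.14, 0, 0, 0, -18, 0.07], [0, 0.14, 0, 0, 0, -18, 0.07], [0, 0.14, 0, 0, 0, -18, 0.07]]
  ]
}}

```text
t: 35.2
ee_pos: [0.4605, -0.061, 0.1744]
eef_rot: [1.0, -0.001, -0.0, -0.0]
force: [-0.4, -0.6, 0.6]
opening: 0.07
grip_force: 0.0
```

```bash
python3 look.py; python3 -c "
from h import *
o=get_obs();print(np.round(o['joint_pos'],2),o['ee_pos'])"
```

```text
top
[731. -56.] 77 18 89.6 135 47 [98. 99. 95.] [732. -56.  45.]
[ 602. -118.] 110 34 -0.6 434 42 [101.  94.  68.] [ 601. -117.   41.]
scene
[ 605. -115.] 110 32 0.1 234 42 [160. 149. 112.] [ 611. -115.   42.]
[732. -52.] 71 16 -89.8 81 48 [129. 161. 145.] [735. -54.  46.]
[ 0.4606 -0.0613  0.1745] [ 1.e+00 -4.e-04 -2.e-04  0.e+00] 35.3 0.06978350039739256
[-0.07  0.61  0.16  2.11 -0.22  0.44 -1.31] [ 0.46061017 -0.06132623  0.17451721]
```

{"fn": "jog_arm", "kwargs": {
  "commands": [
    [[0.05, 0.03, 0, 0, 0, 0, 0.07], [0.1, 0.056, 0, 0, 0, 0, 0.07], [0.142, 0.056, 0.02, 0, 0, 0, 0.07], [0.142, 0.056, 0.08, 0, 0, 0, 0.07], [0.142, 0.056, 0.13, 0, 0, 0, 0.07], [0.142, 0.056, 0.151, 0, 0, 0, 0.07], [0.142, 0.056, 0.151, 0, 0, 0, 0.07], [0.142, 0.056, 0.151, 0, 0, 0, 0.0], [0.142, 0.056, 0.151, 0, 0, 0, 0.0], [0.142, 0.056, 0.151, 0, 0, 0, 0.0], [0.142, 0.056, 0.151, 0, 0, 0, 0.0], [0.142, 0.056, 0.1, 0, 0, 0, 0.0]]
  ]
}}

```text
t: 36.8
ee_pos: [0.5997, -0.1167, 0.072]
eef_rot: [1.0, 0.0, -0.004, -0.001]
force: [1.3, -0.5, -0.8]
opening: 0.0338
grip_force: 30.0
```

{"fn": "jog_arm", "kwargs": {
  "commands": [
    [[0, 0, -0.06, 0, 0, 0, 0], [0, 0, -0.07, 0, 0, 0, 0], [0, 0, -0.07, 0, 0, 0, 0]]
  ]
}}

```text
t: 37.17
ee_pos: [0.6026, -0.1174, 0.1449]
eef_rot: [1.0, 0.0, 0.0, -0.0]
force: [-0.5, 1.0, -1.4]
opening: 0.034
grip_force: 30.0
```

{"fn": "jog_arm", "kwargs": {
  "commands": [
    [[-0.06, 0, 0, 0, 0, -0.4, 0], [-0.12, 0, 0, 0, 0, -0.4, 0], [-0.156, -0.03, 0, 0, 0, -0.4, 0], [-0.156, -0.09, 0, 0, 0, -0.4, 0], [-0.156, -0.15, 0, 0, 0, -0.4, 0], [-0.156, -0.21, 0, 0, 0, -0.4, 0], [-0.156, -0.234, 0, 0, 0, -0.4, 0], [-0.156, -0.234, 0, 0, 0, -0.4, 0], [-0.156, -0.234, 0.05, 0, 0, -0.4, 0], [-0.156, -0.234, 0.09, 0, 0, -0.4, 0], [-0.156, -0.234, 0.105, 0, 0, -0.4, 0], [-0.156, -0.234, 0.105, 0, 0, -0.4, 0]]
  ]
}}

```text
t: 38.67
ee_pos: [0.446, 0.1149, 0.039]
eef_rot: [1.0, 0.017, -0.001, 0.001]
force: [-0.4, -0.2, -1.3]
opening: 0.0336
grip_force: 30.0
```

```bash
python3 -c "
from h import *
o=get_obs();print(np.round(o['joint_pos'],2),o['ee_pos'])"
```

```text
[-0.38  0.88  0.04  2.19 -0.4   0.09 -1.49] [0.446026   0.11485446 0.03898798]
```

{"fn": "jog_arm", "kwargs": {
  "commands": [
    [[0, -0.001, 0.008, 0, 0, 0, 0], [0, -0.001, 0.012, 0, 0, 0, 0], [0.003, -0.001, 0.012, 0, 0, 0, 0], [0.006, -0.001, 0.012, 0, 0, 0, 0], [0.009, -0.001, 0.012, 0, 0, 0, 0], [0.01, -0.001, 0.012, 0, 0, 0, 0], [0.01, -0.001, 0.012, 0, 0, 0, 0]]
  ]
}}

```text
t: 39.55
ee_pos: [0.4562, 0.1177, 0.0277]
eef_rot: [1.0, 0.018, -0.0, 0.0]
force: [-1.1, 0.8, -1.6]
opening: 0.0337
grip_force: 30.0
```

{"fn": "jog_arm", "kwargs": {
  "commands": [
    [[0.002, 0, 0, 0, 0, 0, 0], [0.003, 0, 0, 0, 0, 0, 0]]
  ]
}}

```text
t: 39.8
ee_pos: [0.4563, 0.1176, 0.0275]
eef_rot: [1.0, 0.018, -0.003, 0.0]
force: [-7.2, 1.4, 1.6]
opening: 0.0335
grip_force: 30.0
```

{"fn": "jog_arm", "kwargs": {
  "commands": [
    [[-0.005, 0, 0.002, 0, 0, 0, 0], [-0.005, 0, 0.004, 0, 0, 0, 0.01], [-0.005, 0, 0.004, 0, 0, 0, 0.05], [-0.005, 0, 0.004, 0, 0, 0, 0.05], [-0.005, 0, 0.004, 0, 0, 0, 0.05], [-0.005, 0, -0.06, 0, 0, 0, 0.05], [-0.005, 0, -0.13, 0, 0, 0.4, 0.05], [-0.005, 0.06, -0.2, 0, 0, 0.4, 0.0], [-0.005, 0.12, -0.2, 0, 0, 0.4, 0.0], [-0.005, 0.18, -0.2, 0, 0, 0.4, 0.0], [-0.005, 0.22, -0.2, 0, 0, 0.4, 0.0], [-0.005, 0.22, -0.2, 0, 0, 0.4, 0.0]]
  ]
}}

```text
t: 41.3
ee_pos: [0.462, -0.1086, 0.2284]
eef_rot: [1.0, -0.005, 0.001, 0.002]
force: [-0.3, 0.4, -0.6]
opening: 0.0018
grip_force: 0.0
```

```bash
python3 look.py|tail -1; python3 - <<'E'
from h import *
for c in('top','scene'):
    s=dict(np.load(f'/tmp/{c}.npz'))
    for b in blobs(s,(.36,.52,.05,.39),(.03,.05)):print('lane',*b)
    w=cloud(s);X,Y,Z=np.moveaxis(w,-1,0)
    m=(Z>.14)&(Z<.185)&(Y>.02)&(Y<.075)&(X>.57)&(X<.7);print('knob',m.sum(),np.median(w[m],0),w[m].max(0),w[m].min(0))
save(s,'all.png')
E
```

```text
[ 0.4621 -0.1026  0.2276] [ 1.e+00 -7.e-04 -1.e-04 -2.e-04] 41.4 0.000511421875092996
lane [455. 116.] 114 34 2.2 450 42 [131. 126.  96.] [453. 116.  42.]
lane [454. 186.] 113 35 1.8 456 42 [130. 125.  95.] [452. 186.  41.]
lane [449. 324.] 115 35 3.4 469 42 [126. 121.  90.] [446. 323.  41.]
lane [449. 257.] 109 35 2.6 459 42 [129. 124.  92.] [449. 256.  41.]
knob 63 [0.63706481 0.04961249 0.16503289] [0.64943102 0.05899991 0.17119919] [0.62163654 0.04003545 0.14085396]
lane [447. 327.] 112 35 1.8 184 43 [201. 189. 147.] [451. 325.  42.]
lane [450. 259.] 110 36 2.4 182 43 [203. 190. 148.] [454. 257.  42.]
lane [452. 188.] 117 34 2.2 175 43 [213. 200. 157.] [455. 187.  43.]
lane [455. 119.] 111 35 1.0 155 43 [219. 206. 161.] [454. 117.  43.]
knob 42 [0.64571009 0.05055676 0.1649012 ] [0.65235195 0.06249174 0.17207892] [0.63339599 0.04143201 0.14214268]
```

View pics/all.png

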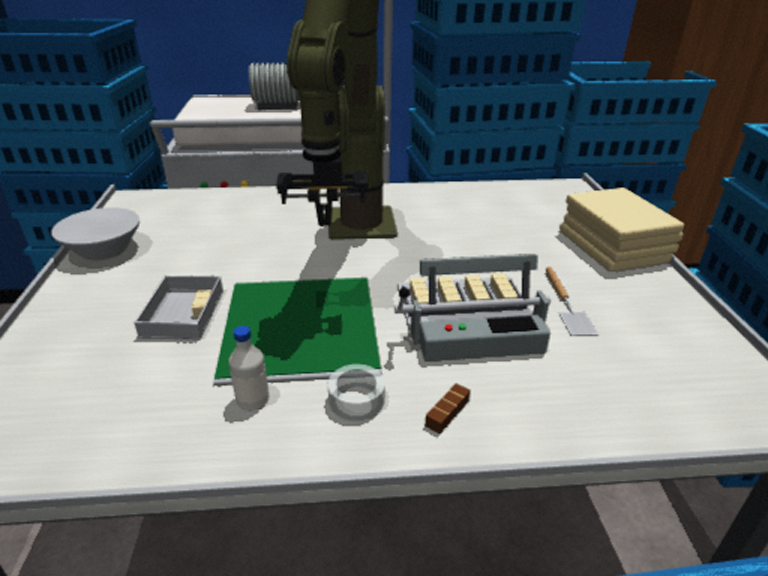

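The view shows all four bars in the lanes, (425,289) to (503,285), the short bar in the tray at (201,303) and the belt empty. Now I'll lower the head.

{"fn": "jog_arm", "kwargs": {
  "commands": [
    [[0.06, 0, 0, 0, 0, 0, 0], [0.12, 0, 0, 0, 0, 0, 0], [0.18, 0, 0, 0, 0, 0, 0], [0.23, 0, 0, 0, 0, 0, 0], [0.23, -0.05, 0, 0, 0, 0, 0], [0.23, -0.1, 0, 0, 0, 0, 0], [0.23, -0.151, 0, 0, 0, 0, 0], [0.23, -0.151, 0, 0, 0, 0, 0], [0.23, -0.151, 0.05, 0, 0, 0, 0], [0.23, -0.151, 0.085, 0, 0, 0, 0], [0.23, -0.151, 0.085, 0, 0, 0, 0]]
  ]
}}

```text
t: 42.78
ee_pos: [0.6894, 0.0502, 0.1394]
eef_rot: [1.0, 0.001, -0.004, 0.0]
force: [-0.3, 0.1, 1.0]
opening: 0.0003
grip_force: 0.0
```

{"fn": "jog_arm", "kwargs": {
  "commands": [
    [[-0.02, 0, 0, 0, 0, 0, 0], [-0.035, 0, 0, 0, 0, 0, 0], [-0.05, 0, 0, 0, 0, 0, 0], [-0.065, 0, 0, 0, 0, 0, 0], [-0.08, 0, 0, 0, 0, 0, 0], [-0.095, 0, 0, 0, 0, 0, 0], [-0.107, 0, 0, 0, 0, 0, 0], [-0.117, 0, 0, 0, 0, 0, 0], [-0.121, 0, 0, 0, 0, 0, 0], [-0.125, 0, 0, 0, 0, 0, 0], [-0.125, 0, 0, 0, 0, 0, 0]]
  ]
}}

```text
t: 44.15
ee_pos: [0.567, 0.0489, 0.1426]
eef_rot: [1.0, 0.0, -0.0, -0.0]
force: [-0.4, -0.4, 0.2]
opening: 0.0007
grip_force: 0.1
```

{"fn": "jog_arm", "kwargs": {
  "commands": [
    [[-0.004, 0, 0, 0, 0, 0, 0], [-0.008, 0, 0, 0, 0, 0, 0], [-0.008, 0, 0, 0, 0, 0, 0]]
  ]
}}

```text
t: 44.52
ee_pos: [0.5593, 0.0487, 0.1428]
eef_rot: [1.0, 0.0, 0.0, 0.0]
force: [0.0, 0.9, 0.5]
opening: 0.0003
grip_force: 0.4
```

```bash
python3 - <<'E'
from h import *
s=snapshot('scene');t=snapshot('top')
a=s['pixels'][150:250,240:390,::-1];b=t['pixels'][160:280,120:280,::-1]
f=lambda i,k:cv2.resize(i,None,fx=k,fy=k,interpolation=cv2.INTER_CUBIC)
a=f(a,2.6);b=f(b,2.5);o=np.zeros((max(len(a),len(b)),a.shape[1]+b.shape[1],3),np.uint8);o[:len(a),:a.shape[1]]=a;o[:len(b),a.shape[1]:]=b
cv2.imwrite('pics/lev.png',o)
E
```

```text
(no output)
```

View pics/lev.png

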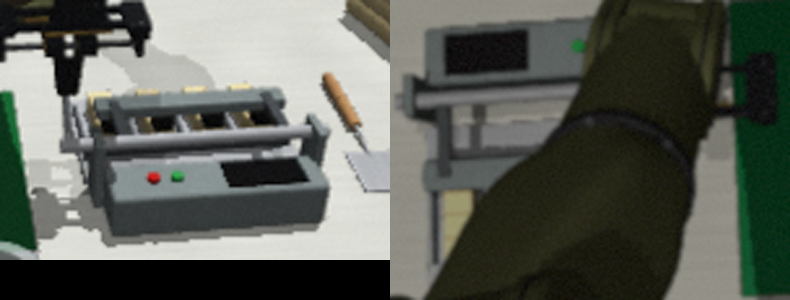

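The head is nearly down and the lever is just ahead of the fingers. Pressing on until the force builds.

{"fn": "jog_arm", "kwargs": {
  "commands": [
    [[-0.004, 0, 0, 0, 0, 0, 0], [-0.008, 0, 0, 0, 0, 0, 0], [-0.008, 0, 0, 0, 0, 0, 0]]
  ]
}}

```text
t: 45.0
ee_pos: [0.5569, 0.0487, 0.1443]
eef_rot: [1.0, 0.0, 0.006, 0.0]
force: [8.6, -0.1, 0.6]
opening: 0.0002
grip_force: 4.0
```

{"fn": "jog_arm", "kwargs": {
  "commands": [
    [[-0.004, 0, 0, 0, 0, 0, 0], [-0.008, 0, 0, 0, 0, 0, 0], [-0.008, 0, 0, 0, 0, 0, 0]]
  ]
}}

```text
t: 45.38
ee_pos: [0.5551, 0.0488, 0.146]
eef_rot: [1.0, 0.0, 0.013, 0.0]
force: [16.7, 0.4, 1.4]
opening: 0.0001
grip_force: 7.8
```

{"fn": "jog_arm", "kwargs": {
  "commands": [
    [[-0.003, 0, 0, 0, 0, 0, 0], [-0.006, 0, 0, 0, 0, 0, 0], [-0.006, 0, 0, 0, 0, 0, 0]]
  ]
}}

```text
t: 45.75
ee_pos: [0.5539, 0.0488, 0.1472]
eef_rot: [1.0, 0.0, 0.018, 0.0]
force: [24.2, 0.3, 1.9]
opening: 0.0005
grip_force: 10.6
```

```bash
python3 - <<'E'
from h import *
for c in('scene','top'):
    s=snapshot(c);w=cloud(s);X,Y,Z=np.moveaxis(w,-1,0)
    for n,m in (('beam',(Z>.06)&(Z<.2)&(Y>.12)&(Y<.32)&(X>.45)&(X<.54)),('beamL',(Z>.05)&(Z<.2)&(Y>.3)&(Y<.36)&(X>.45)&(X<.54))):
        if m.any():print(c,n,m.sum(),np.percentile(w[m],[3,50,97],axis=0).round(4).tolist())
E
```

```text
scene beam 518 [[0.4792, 0.1266, 0.0648], [0.5047, 0.222, 0.0849], [0.515, 0.3146, 0.0885]]
scene beamL 168 [[0.4762, 0.3021, 0.0534], [0.5027, 0.3253, 0.0851], [0.5345, 0.3533, 0.0893]]
top beam 415 [[0.4752, 0.2185, 0.08], [0.4928, 0.2697, 0.0847], [0.5079, 0.3168, 0.0879]]
top beamL 289 [[0.4738, 0.3013, 0.0801], [0.4958, 0.3266, 0.0847], [0.5364, 0.3488, 0.0884]]
```

```bash
python3 - <<'E'
from h import *
for c in('scene','top'):
    s=snapshot(c);w=cloud(s);X,Y,Z=np.moveaxis(w,-1,0)
    m=(Z>.076)&(Z<.095)&(Y>.22)&(Y<.31)&(X>.47)&(X<.52)
    A=np.c_[w[m][:,:2],np.ones(m.sum())];print(c,m.sum(),np.linalg.lstsq(A,w[m][:,2],rcond=None)[0])
E
```

```text
scene 183 [-0.12772633 -0.00736586  0.15020754]
top 362 [-0.00526912 -0.00071588  0.08739262]
```

Head level (slope about 0) and blocked under 24 N, so it is fully down on the bars. Now I'll go round and raise it.

{"fn": "jog_arm", "kwargs": {
  "commands": [
    [[0.03, 0, 0, 0, 0, 0, 0], [0.07, 0, 0, 0, 0, 0, 0], [0.07, 0, -0.06, 0, 0, 0, 0], [0.07, 0, -0.095, 0, 0, 0, 0], [0.02, 0, -0.095, 0, 0, 0, 0], [-0.04, 0, -0.095, 0, 0, 0, 0], [-0.055, 0, -0.095, 0, 0, 0, 0], [-0.055, 0, -0.095, 0, 0, 0, 0], [-0.055, 0, -0.05, 0, 0, 0, 0], [-0.055, 0, 0, 0, 0, 0, 0], [-0.055, 0, 0, 0, 0, 0, 0]]
  ]
}}

```text
t: 47.32
ee_pos: [0.4811, 0.0486, 0.1402]
eef_rot: [1.0, 0.0, -0.003, 0.0]
force: [0.5, -0.3, -0.2]
opening: 0.0003
grip_force: 0.0
```

{"fn": "jog_arm", "kwargs": {
  "commands": [
    [[0.02, 0, 0, 0, 0, 0, 0], [0.035, 0, 0, 0, 0, 0, 0], [0.05, 0, 0, 0, 0, 0, 0], [0.065, 0, 0, 0, 0, 0, 0], [0.08, 0, 0, 0, 0, 0, 0], [0.095, 0, 0, 0, 0, 0, 0], [0.105, 0, 0, 0, 0, 0, 0], [0.115, 0, 0, 0, 0, 0, 0], [0.123, 0, 0, 0, 0, 0, 0], [0.13, 0, 0, 0, 0, 0, 0], [0.135, 0, 0, 0, 0, 0, 0], [0.135, 0, 0, 0, 0, 0, 0]]
  ]
}}

```text
t: 48.82
ee_pos: [0.6152, 0.0489, 0.1433]
eef_rot: [1.0, 0.0, -0.003, 0.0]
force: [-5.5, 0.5, 0.2]
opening: 0.0002
grip_force: 2.2
```

{"fn": "jog_arm", "kwargs": {
  "commands": [
    [[0.004, 0, 0, 0, 0, 0, 0], [0.008, 0, 0, 0, 0, 0, 0], [0.012, 0, 0, 0, 0, 0, 0], [0.012, 0, 0, 0, 0, 0, 0]]
  ]
}}

```text
t: 49.32
ee_pos: [0.6182, 0.049, 0.1427]
eef_rot: [1.0, 0.0, -0.012, -0.001]
force: [-22.9, 1.2, 13.4]
opening: 0.0003
grip_force: 12.7
```

{"fn": "jog_arm", "kwargs": {
  "commands": [
    [[0.003, 0, 0, 0, 0, 0, 0], [0.006, 0, 0, 0, 0, 0, 0], [0.006, 0, 0, 0, 0, 0, 0]]
  ]
}}

```text
t: 49.7
ee_pos: [0.6186, 0.0491, 0.1424]
eef_rot: [1.0, 0.0, -0.018, -0.001]
force: [-33.5, 0.6, 22.9]
opening: 0.0008
grip_force: 19.2
```

{"fn": "jog_arm", "kwargs": {
  "commands": [
    [[-0.04, 0, 0, 0, 0, 0, 0], [-0.1, 0, 0, 0, 0, 0, 0], [-0.15, 0, -0.03, 0, 0, 0, 0], [-0.17, 0.05, -0.09, 0, 0, 0, 0], [-0.17, 0.11, -0.1, 0, 0, 0, 0], [-0.17, 0.17, -0.1, 0, 0, 0, 0], [-0.17, 0.23, -0.1, 0, 0, 0, 0], [-0.17, 0.25, -0.1, 0, 0, 0, 0], [-0.17, 0.25, -0.1, 0, 0, 0, 0], [-0.17, 0.25, -0.1, 0, 0, 0, 0]]
  ]
}}

```text
t: 50.95
ee_pos: [0.4661, -0.2001, 0.2435]
eef_rot: [1.0, 0.001, 0.001, -0.0]
force: [0.2, 0.6, 0.0]
opening: -0.0001
grip_force: 0.0
```

```bash
python3 look.py; python3 - <<'E'
from h import *
for c in('top','scene'):
    s=dict(np.load(f'/tmp/{c}.npz'))
    for b in blobs(s,(.36,.52,.05,.39),(.03,.05)):print('lane',*b)
    w=cloud(s);X,Y,Z=np.moveaxis(w,-1,0)
    m=(Z>.14)&(Z<.185)&(Y>.02)&(Y<.075)&(X>.55)&(X<.7);print('knob',m.sum(),np.median(w[m],0))
save(dict(np.load('/tmp/top.npz')),'end.png')
E
```

```text
top
[731. -56.] 77 18 89.7 134 47 [104. 106. 101.] [732. -55.  45.]
scene
[732. -54.] 68 16 89.5 72 49 [138. 174. 156.] [734. -54.  48.]
[ 0.466  -0.1995  0.2431] [ 1.0e+00  1.7e-03  3.0e-04 -3.0e-04] 51.0 0.0005248666001946176
lane [456. 116.] 116 35 3.0 450 42 [138. 134. 101.] [453. 116.  42.]
lane [453. 186.] 112 35 2.0 455 42 [138. 133. 100.] [452. 185.  41.]
lane [451. 257.] 113 34 2.3 462 42 [135. 131.  98.] [450. 256.  41.]
lane [448. 325.] 112 37 4.0 465 42 [134. 129.  95.] [446. 323.  41.]
knob 63 [0.63686199 0.04970167 0.16401802]
lane [449. 327.] 113 36 2.4 182 43 [199. 187. 145.] [452. 325.  42.]
lane [451. 259.] 111 35 2.2 181 43 [204. 191. 148.] [453. 257.  42.]
lane [452. 189.] 116 35 2.0 177 43 [212. 199. 156.] [455. 187.  43.]
lane [456. 118.] 115 34 0.2 157 43 [218. 205. 160.] [453. 117.  43.]
knob 43 [0.64584124 0.05079898 0.16302803]
```

View pics/end.png

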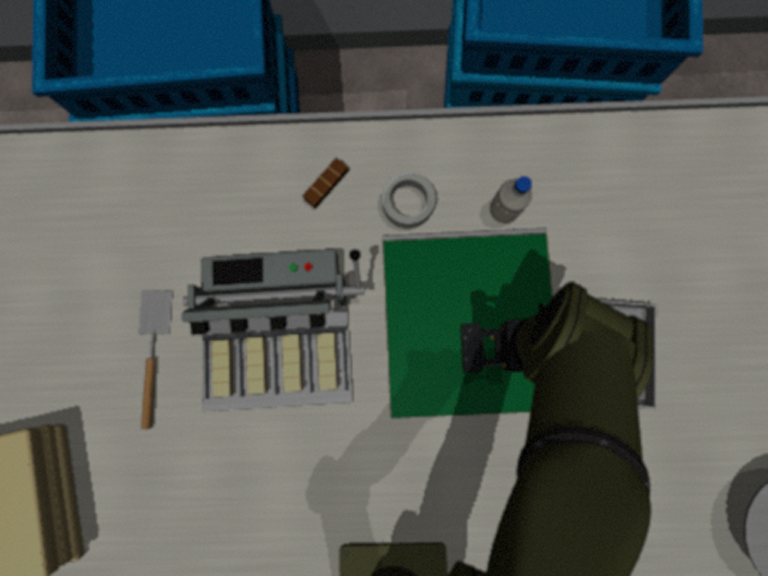

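The top view shows four bars squarely in their lanes, (220,368) to (327,361), and the head raised. The bystanders have not moved. I'll check that the short bar is still in the tray, then hand in.

```bash
python3 - <<'E'
from h import *
b=[x for x in blobs(np.load('/tmp/scene.npz'),(.36,.54,-.52,-.36),(.028,.042)) if x[1]>50 and x[2]>15]
for x in b:print(*x)
if b:print(job_done())
E
```

```text
[ 452. -405.] 96 33 -1.8 115 34 [208. 195. 152.] [ 446. -405.   34.]
the job is handed in; nothing more can be done
None
```

I handed the job in at about 51 s of the 210 s allowed: the four whole bars were stamped and lie in lanes 1–4 with the head fully raised again, the short bar is in the reject tray (it had moved about 4 cm towards the tray's left wall after I set it down, but is still inside), and no chipped bar was present; the judge returned no verdict.

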